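Unhook the amber cover of a gel viewer at its sprung hinge bar

TASK

The amber cover of the gel viewer has to come off for cleaning. Use the orange forked tool to push the sprung hinge bar in by its brass collar, gently so that nothing is bent, and lift that end of the bar out over the top of its lug. Then lay the tool back on the blue mat, and lay the cover flat, handle up, on the white wipe, without dropping it and without disturbing the comb, the staining tray or the tube rack.

Things in the scene. Friction and masses are not known exactly. Their poses are not given: they have to be found in the camera images.
- viewer: White gel viewer, fixed, 190 (x) by 210 (y) by 55 mm high; two grey hinge lugs on its back, which faces the robot. Origin at the bench under its middle; x points from the hinge across the deck (away from the robot), y along the hinge to the sprung end, z up. The hinge axis runs along y, 22 mm outside the back face, 64 mm above the bench, with free space down to the bench.
- lug_hole (a point): Centre of the hole in the lug at the sprung end (viewer axes). The lug is 9 mm thick along y (4.5 mm to each side of this point), its hole 8.5 mm square, its flat top 7.75 mm above the hole's centre, its back edge 9 mm from it (towards -x). The bar's shaft is 6 mm thick: its axis must rise 11 mm to pass over the lug.
- lug_top (a point): Middle of the flat top of that lug, 7.75 mm above the hole's centre (viewer axes).
- bar_end (a point): Point fixed to the cover, on the hinge axis, where the sprung bar's end lies at rest (it does not follow a bar pushed in), 8 mm inside the lug, 14 mm from bar_notch to +y. Pushed to -y, the cover first slides up to 2 mm against the far lug; then the bar goes in: 2.5 N at first, 0.4 N more per mm. After about 7 mm (5.3 N) its end is out of the lug, at 8.1 mm (5.7 N) it meets a hard stop.
- bar_notch (a point): Place for the fork: point fixed to the cover on the hinge axis, on the bare shaft (6 mm thick steel) of the sprung bar at rest, between brass collar and lug. The collar's face is 12.5 mm (give or take 4.5: it differs from bar to bar) from here on the side away from the lug (-y), the lug's face 6 mm (give or take 1) on the other. The collar is 18 mm across, 3 mm thick. Axes as the cover's.
- cover: Loose amber cover in a black frame, 0.2 to 0.35 kg: panel 160 (x) by 140 (y) by 5 mm on the deck; hinge barrel 17 mm thick along y, axis 102 mm from the panel's centre towards -x, 9 mm above the underside. A plain stub at its -y end sits 6 mm deep in the far lug (like the other) and is drawn out by moving the cover 8 mm to +y. Origin under the panel's centre; axes as the viewer's when closed.
- cover_handle (a point): Centre of the cover's bar handle: bar 12 mm wide (x), 70 mm long (y), 12 mm high, its centre 33 mm above the cover's underside and 12 mm from the panel's centre towards -x; 22 mm of free space below the bar between its two feet (at 30 mm to each side). Near the cover's centre of mass.
- cover_centre (a point): Middle of the cover's panel, 2.5 mm above its underside; z points up through the handle side.
- tool_grip (a point): Centre of the place to hold on the forked tool (60 g): orange handle, 18 mm wide (y) and 24 mm high (z), from 65 mm behind this point to 25 mm in front of it. Lies 12 mm above the tool's underside. x points to the fork, z up.
- tool_slot (a point): Middle of the fork's slot, 53 mm in front of tool_grip, at the same height. The blade stands on edge: 4 mm thick (y), 18 mm high; the slot opens to +x, is 11 mm high, its root 6 mm behind this point and the tips 9 mm in front, so one tine goes above and one below the bar.
- fork_tool: The loose forked tool, axes as tool_grip; origin at its underside below tool_grip. Pushing with it harder than about 10 N bends the bar or marks the viewer.
- tool_mat: Thin blue mat, 210 (x) by 230 (y) by 3 mm, fixed; the forked tool lies on one half, the gel comb on the other (+y). Origin at its centre on the bench.
- wipe_top (a point): Middle of the top of the folded white wipe, 200 by 200 mm, 4 mm high, fixed, on the other side of the bench from the blue mat.
- gel_comb: White plastic gel comb on the blue mat, 100 mm long, 8 mm high; leave alone.
- stain_tray: Dark open staining tray, 55 by 130 by 22 mm; leave alone.
- tube_rack: Blue rack of small tubes, 60 by 160 by 41 mm; leave alone.
Not all that is in view belongs to the job. Of the things that look like the fork_tool, the middle-sized one is meant.

How it is judged:
By the outcome, as a careful person would: the job done as asked, in the order asked, and still so for the second after the job is handed in, with the robot touching nothing.
It also fails if it takes over 72 s, if anything falls off the work surface, if the arm or the gripper's body presses on something with over 40 N, if the wrist force passes 120 N, or if a joint passes its speed limit or range.

ROBOT

A 6-joint arm with a two-finger parallel gripper is mounted at the origin on the work surface. World frame = base frame: x ahead of the robot, y to its left, z up, the work surface at z = 0. Lengths are in m, angles in rad, forces in N, time in s.
With the tool pointing down it reaches from about 0.35 to 0.775 m from the base axis. Payload 5.5 kg.
Tool frame: the origin (TCP) lies between the finger pads; the fingertips stand 11 mm ahead of it and the grasp point (between the pads) lies 8 mm behind it (tips_ahead is the distance from the TCP to the fingertips, in m); z points along the fingers, y is the line along which they close (so a half turn about z gives the same grasp; the last joint's range is limited). The gripper opens to 85 mm and grips with 20 to 120 N. Pads are 22 mm wide; open, the fingers measure 114 mm over their backs; the gripper's body (76 mm by 85 mm) begins 54 mm behind the grasp point. The pads swing forward as they close: fully open they stand 13 mm farther back than shut.
Start: joints at [-1.456, 0.313, 0.046, 1.304, 0, 1.431], TCP at [0.145, -0.556, 0.242] pointing down, gripper open.
Joint ranges: [-2.76, 2.76], [-0.86, 1.69], [-1.03, 1.26], [-2.2, 2.34], [-1.47, 1.5], [-3.14, 3.14]. Speed limits (rad/s): [2.57, 2.57, 3.14, 3.14, 3.14, 3.14].

INTERFACE

Orientations are given as a unit quaternion [w, x, y, z].
In Python, from workcell import * gives the robot as it stands. The module is installed in compiled form; this text tells all that it offers.
- The arm moves only by the tool jog_arm, never from a script. Its argument "moves" is a list of rows, each an object with "fingers": the closure, from 0 (fully open) to 1 (shut); "slide": the shift along the tool's x, y, z in mm, a list of three; "angular": the turn, a rotation vector about the tool's x, y, z in degrees, a list of three. A call has 1 to 10 rows; each row is the pose to reach, as a shift and turn from the pose commanded when the call began, along the tool's axes at that moment; what a row does not reach only later rows make up. A row lasts 1/12 s, in which the tool goes at most 41.7 mm and 7.16 degrees, less where a joint would pass 70% of its speed; a pose out of reach is approached as far as the arm can. A call with a gripper value outside its range is refused whole. The fingers move at their own pace and stop on an object; "squeeze" is the grip in N (left out, the last holds). Time passes only in rows, so rows that repeat a pose let the fingers close. It gives the time, the measured TCP pose, the force, the opening and the grip force at its end, in the units of the state.
- get_state(): the state, without advancing time (a new reading comes with each control period).
- read_camera(name): name is "scene" or "top" or "wrist"; returns a dict with "color" (400x640x3 uint8, red, green, blue), "fovy" (degrees; the focal length in pixels is half the picture's height over the tangent of half this angle, whatever the lens; pixels are square), "cx", "cy" (the principal point, pixels), "world_from_camera" (4x4, takes a point from camera to world coordinates); the wrist camera has in their place "tool_from_camera" (4x4, takes a point from camera to tool coordinates, whose origin is the TCP and whose axes are the flange's). Camera axes: x right, y down, z forward; pixel columns grow to the right and rows downward; lengths in m; the calibration is good to about 2 mm. A picture is of the moment at which its call begins: read the wrist's pose just before it. There is no depth.
- hand_in(): hands the job in; it is judged then, once.
Trained networks look in a picture, given as the dict that the camera call returned (one of the last four; its "shot" number tells which), for a name from the list of things; names that differ only in an ending like _2 or _b are one class to them, and where a whole thing is asked for, a point or a joint stands for the part that bears it (a point fixed in the world has none). Each returns a list of dicts, best first, with "p" (0 to 1); they miss things now and then, are a little off and sometimes report something else, mostly with a low value. They report only what shows in the picture. A call takes as long as a camera call. They do not tell look-alikes from the thing itself.
- look_for(target, picture): "point" ([column, row] in pixels, amid what is visible of it).
- tip_of(target, picture): "point" ([column, row] in pixels: a listed point, or the origin of a listed thing).
The state is a dict: "clock": time; "joint_pos": joint angles; "qvel": joint speeds; "tau": joint torques, N m; "tcp_pos": TCP position; "orientation": TCP orientation; "wrist_force": force on the tool from outside, world axes, zero at the start; "ft_torque": the same for the moment, N m; "finger_gap": finger opening in m; "grip_force": force on a finger pad.
Only numpy, scipy, OpenCV 4.12 (cv2) and the standard library are available. Lean on these libraries where they do the work, as an engineer would, in place of code of your own. Each camera call takes 0.05 s, during which the arm holds its last target. There are 200 camera calls.

## Working session

There is one attempt and no reset: what is moved stays moved. The work goes in short steps, Python scripts to look and compute and a tool call to move; the robot and the scene stay as the last step left them, time stands still between calls to the robot, and variables do not carry over. Pictures are saved under pics/ and viewed, at most 10 in all, crops included, and the job is handed in when it is done.

Besides the shell and the picture viewer there is one more tool, called after ">>>" by a JSON object that holds its "method" and its "body". jog_arm: Moves the arm, as the interface text tells. Its arguments: {"type":"object","properties":{"moves":{"type":"array","items":{"type":"object","properties":{"fingers":{"type":"number"},"slide":{"type":"array","items":{"type":"number"}},"angular":{"type":"array","items":{"type":"number"}}}}},"squeeze":{"type":"number"}},"required":["moves"]}

```bash
mkdir -p pics; cat > h.py <<'E'
from workcell import *
import numpy as np, cv2
from scipy.spatial.transform import Rotation as R
def Rq(q): return R.from_quat([q[1],q[2],q[3],q[0]])
def shot(name):
    s=get_state(); p=read_camera(name)
    if name=="wrist":
        T=np.eye(4);T[:3,:3]=Rq(s["orientation"]).as_matrix();T[:3,3]=s["tcp_pos"]
        p["W"]=T@p["tool_from_camera"]
    else: p["W"]=np.array(p["world_from_camera"])
    p["f"]=200/np.tan(np.radians(p["fovy"])/2)
    return p
def ray(p,uv):
    d=np.array([(uv[0]-p["cx"])/p["f"],(uv[1]-p["cy"])/p["f"],1.])
    return p["W"][:3,3],p["W"][:3,:3]@d
def atz(p,uv,z):
    o,d=ray(p,uv);return o+d*(z-o[2])/d[2]
def proj(p,X):
    c=np.linalg.inv(p["W"])@np.append(X,1);return np.array([p["cx"]+p["f"]*c[0]/c[2],p["cy"]+p["f"]*c[1]/c[2]])
def tri(obs):
    A=np.zeros((3,3));b=np.zeros(3)
    for p,uv in obs:
        o,d=ray(p,uv);d=d/np.linalg.norm(d);M=np.eye(3)-np.outer(d,d);A+=M;b+=M@o
    return np.linalg.solve(A,b)
def save(p,n,box=None,k=1):
    im=cv2.cvtColor(np.array(p["color"]),cv2.COLOR_RGB2BGR)
    if box: im=im[box[1]:box[3],box[0]:box[2]]
    cv2.imwrite("pics/"+n,cv2.resize(im,None,fx=k,fy=k,interpolation=cv2.INTER_CUBIC))
E
python3 - <<'E'
from h import *
np.set_printoptions(precision=4,suppress=True)
s=get_state();print(s["tcp_pos"],s["orientation"])
P={n:shot(n) for n in("scene","top")}
Z=dict(viewer=0,lug_hole=.064,lug_top=.0717,bar_end=.064,bar_notch=.064,cover_handle=.088,cover_centre=.0575,tool_grip=.015,tool_slot=.015,fork_tool=.003,tool_mat=0,wipe_top=.004,gel_comb=.004,stain_tray=0,tube_rack=0)
for n,p in P.items():
    save(p,n+".png");print(n,p["W"][:3,3],p["f"],p["cx"],p["cy"])
    for t,z in Z.items():
        print(t,[(np.round(r["point"],1).tolist(),round(r["p"],2),np.round(atz(p,r["point"],z)[:2],3).tolist()) for r in tip_of(t,p)[:4]])
a=np.hstack([cv2.imread("pics/scene.png"),cv2.imread("pics/top.png")])
E
```

```text
[ 0.1449 -0.556   0.2414] [-0.0009  0.9919  0.1271 -0.    ]
scene [0.9721 0.2625 1.0229] 367.6425305069154 324.5619261940352 198.47285624116566
viewer []
lug_hole [([338.0, 236.0], 0.86, [0.533, 0.086])]
lug_top [([336.4, 234.7], 0.8, [0.535, 0.082])]
bar_end [([340.7, 236.1], 0.74, [0.529, 0.093])]
bar_notch [([335.6, 234.5], 0.95, [0.531, 0.078]), ([175.1, 224.5], 0.49, [0.719, -0.356])]
cover_handle [([301.7, 247.2], 0.76, [0.621, 0.016])]
cover_centre [([299.4, 254.7], 0.71, [0.632, 0.014])]
tool_grip [([447.9, 197.3], 0.7, [0.221, 0.333]), ([367.5, 306.9], 0.63, [0.666, 0.243]), ([401.1, 248.3], 0.48, [0.46, 0.262]), ([396.8, 248.9], 0.26, [0.468, 0.252])]
tool_slot [([431.0, 181.4], 0.93, [0.186, 0.264]), ([388.2, 258.6], 0.63, [0.509, 0.241]), ([354.2, 308.6], 0.54, [0.687, 0.213]), ([397.4, 250.0], 0.37, [0.471, 0.255])]
fork_tool [([450.1, 199.6], 0.72, [0.218, 0.343]), ([367.1, 306.3], 0.56, [0.661, 0.241]), ([397.3, 245.6], 0.44, [0.451, 0.249]), ([298.9, 242.9], 0.16, [0.58, -0.02])]
tool_mat [([408.7, 254.3], 0.77, [0.461, 0.29])]
wipe_top [([236.7, 176.2], 0.69, [0.461,
[... 477 characters left out ...]
[448.6, 110.0], 0.3, [0.674, -0.375])]
cover_centre [([315.2, 132.1], 0.57, [0.627, -0.0])]
tool_grip [([230.6, 193.9], 0.79, [0.459, 0.252]), ([231.3, 123.0], 0.59, [0.668, 0.246])]
tool_slot [([245.2, 120.6], 0.64, [0.674, 0.205]), ([228.3, 281.9], 0.63, [0.203, 0.264]), ([230.2, 174.5], 0.62, [0.516, 0.252])]
fork_tool [([233.5, 195.7], 0.76, [0.454, 0.246]), ([200.2, 280.3], 0.63, [0.209, 0.349]), ([232.5, 129.8], 0.59, [0.65, 0.245])]
tool_mat [([215.1, 193.0], 0.78, [0.464, 0.301])]
wipe_top [([427.0, 183.3], 0.72, [0.475, -0.326]), ([287.1, 163.2], 0.62, [0.546, 0.085])]
gel_comb []
stain_tray [([449.9, 108.7], 0.58, [0.696, -0.403])]
tube_rack [([161.0, 125.1], 0.57, [0.671, 0.458])]
```

View pics/top.png

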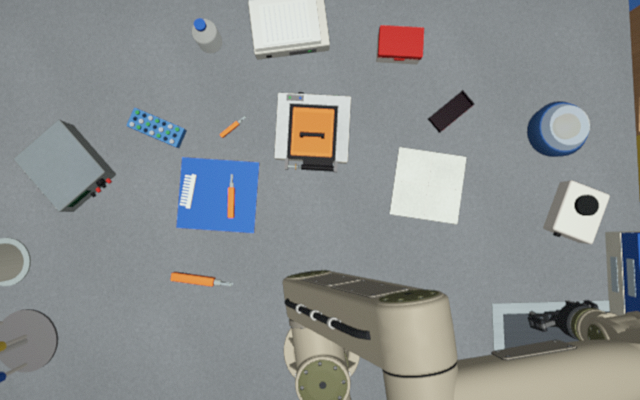

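View pics/scene.png

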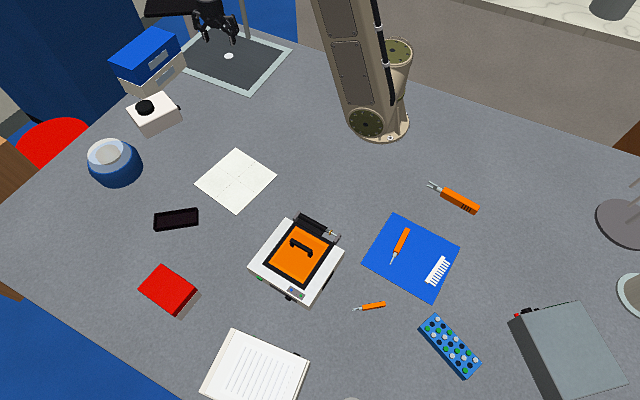

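The top view shows three orange forks. The middle-sized one is on the blue mat at about (231,195), with the comb at (187,190). The viewer hinge is near (310,166), with the sprung lug at (287,165), and the wipe is at (428,185). I'll move towards the mat and turn the wrist the way the joint range allows.

>>> {"method": "jog_arm", "body": {"moves": [{"slide": [372, -219, -60], "angular": [0, 0, -7], "fingers": 0}, {"slide": [372, -219, -60], "angular": [0, 0, -14]}, {"slide": [372, -219, -60], "angular": [0, 0, -21]}, {"slide": [372, -219, -60], "angular": [0, 0, -28]}, {"slide": [372, -219, -60], "angular": [0, 0, -35]}, {"slide": [372, -219, -60], "angular": [0, 0, -42]}, {"slide": [457, -662, -60], "angular": [0, 0, -49]}, {"slide": [457, -662, -60], "angular": [0, 0, -56]}, {"slide": [457, -662, -60], "angular": [0, 0, -63]}, {"slide": [457, -662, -60], "angular": [0, 0, -70]}]}}

```text
schema error: expected keys fingers, slide, angular
```

Every row needs all three keys.

>>> {"method": "jog_arm", "body": {"moves": [{"slide": [372, -219, -60], "angular": [0, 0, -7], "fingers": 0}, {"slide": [372, -219, -60], "angular": [0, 0, -14], "fingers": 0}, {"slide": [372, -219, -60], "angular": [0, 0, -21], "fingers": 0}, {"slide": [372, -219, -60], "angular": [0, 0, -28], "fingers": 0}, {"slide": [372, -219, -60], "angular": [0, 0, -35], "fingers": 0}, {"slide": [372, -219, -60], "angular": [0, 0, -42], "fingers": 0}, {"slide": [457, -662, -60], "angular": [0, 0, -49], "fingers": 0}, {"slide": [457, -662, -60], "angular": [0, 0, -56], "fingers": 0}, {"slide": [457, -662, -60], "angular": [0, 0, -63], "fingers": 0}, {"slide": [457, -662, -60], "angular": [0, 0, -70], "fingers": 0}]}}

```text
clock: 2.43
tcp_pos: [0.3482, -0.2151, 0.2841]
orientation: [0.0, 0.738, 0.675, 0.0]
wrist_force: [0.6, 0.1, -0.4]
finger_gap: 0.0854
grip_force: 0.0
```

>>> {"method": "jog_arm", "body": {"moves": [{"slide": [420, 35, -16], "angular": [0, 0, -7], "fingers": 0}, {"slide": [420, 35, -16], "angular": [0, 0, -14], "fingers": 0}, {"slide": [420, 35, -16], "angular": [0, 0, -21], "fingers": 0}, {"slide": [420, 35, -16], "angular": [0, 0, -28], "fingers": 0}, {"slide": [420, 35, -16], "angular": [0, 0, -35], "fingers": 0}, {"slide": [420, 35, -16], "angular": [0, 0, -42], "fingers": 0}, {"slide": [420, 35, -16], "angular": [0, 0, -49], "fingers": 0}, {"slide": [420, 35, -16], "angular": [0, 0, -56], "fingers": 0}, {"slide": [420, 35, -16], "angular": [0, 0, -63], "fingers": 0}, {"slide": [420, 35, -16], "angular": [0, 0, -70], "fingers": 0}]}}

```text
clock: 3.27
tcp_pos: [0.4215, 0.1951, 0.3001]
orientation: [0.001, 0.217, 0.976, 0.0]
wrist_force: [0.1, -0.6, -0.2]
finger_gap: 0.0852
grip_force: 0.0
```

```bash
python3 - <<'E'
from h import *
np.set_printoptions(precision=4,suppress=True)
s=get_state();print(s["clock"],s["tcp_pos"],s["orientation"],s["joint_pos"])
p=shot("wrist");print(p["tool_from_camera"],p["f"])
for t,z in dict(tool_grip=.015,tool_slot=.015,gel_comb=.004,bar_notch=.064,lug_top=.0717,lug_hole=.064).items():
    print(t,[(np.round(r["point"],1).tolist(),round(r["p"],2),np.round(atz(p,r["point"],z)[:2],4).tolist()) for r in tip_of(t,p)[:4]])
hsv=cv2.cvtColor(p["color"],cv2.COLOR_RGB2HSV)
m=cv2.inRange(hsv,(5,150,80),(20,255,255))
n,_,st,c=cv2.connectedComponentsWithStats(m)
for i in range(1,n):
    if st[i,4]>200:
        q=cv2.boxPoints(cv2.minAreaRect(np.argwhere(_==i)[:,::-1].astype(np.float32)));print(st[i],np.array([atz(p,u,.027)[:2] for u in q]))
save(p,"w1.png")
E
```

```text
3.2667 [0.4215 0.1951 0.3001] [0.0005 0.2167 0.9762 0.0001] [ 0.2606  0.0855 -0.0978  1.3864 -0.0002  0.6973]
[[ 0.0005 -0.9545 -0.2983  0.0769]
 [ 1.      0.0003  0.0008  0.0005]
 [-0.0007 -0.2983  0.9545 -0.1321]
 [ 0.      0.      0.      1.    ]] 307.46409468969483
tool_grip [([362.8, 162.4], 0.91, [0.4506, 0.2533]), ([410.3, 283.9], 0.59, [0.6589, 0.2474])]
tool_slot [([378.9, 200.3], 0.7, [0.5108, 0.2533]), ([390.7, 303.4], 0.44, [0.6794, 0.207])]
gel_comb [([449.4, 137.5], 0.77, [0.4715, 0.375]), ([363.0, 164.2], 0.55, [0.4557, 0.2532])]
bar_notch [([270.2, 277.7], 0.65, [0.5327, 0.0751])]
lug_top [([279.9, 279.3], 0.6, [0.5366, 0.089]), ([264.2, 341.1], 0.44, [0.6175, 0.0224])]
lug_hole [([277.7, 273.5], 0.72, [0.5313, 0.0874])]
[343 120  34  65 835] [[0.3892 0.2477]
 [0.3905 0.264 ]
 [0.4795 0.2609]
 [0.4785 0.2435]]
[ 211  295   98   67 3551] [[ 0.5728 -0.0629]
 [ 0.5841  0.0748]
 [ 0.7021  0.0523]
 [ 0.6937 -0.0967]]
```

>>> {"method": "jog_arm", "body": {"moves": [{"slide": [-5, 67, 40], "angular": [0, 0, -7], "fingers": 0}, {"slide": [-5, 67, 80], "angular": [0, 0, -14], "fingers": 0}, {"slide": [-5, 67, 120], "angular": [0, 0, -21], "fingers": 0}, {"slide": [-5, 67, 160], "angular": [0, 0, -22.7], "fingers": 0}, {"slide": [-5, 67, 180], "angular": [0, 0, -22.7], "fingers": 0}, {"slide": [-5, 67, 180], "angular": [0, 0, -22.7], "fingers": 0}]}}

```text
clock: 4.12
tcp_pos: [0.4499, 0.2476, 0.1125]
orientation: [-0.006, 0.025, 1.0, -0.003]
wrist_force: [-2.6, -0.6, -0.9]
finger_gap: 0.0852
grip_force: 0.0
```

```bash
python3 - <<'E'
from h import *
np.set_printoptions(precision=4,suppress=True)
s=get_state();print(s["clock"],s["tcp_pos"],s["orientation"],s["joint_pos"])
p=shot("wrist")
for t,z in dict(tool_grip=.015,tool_slot=.015).items():
    print(t,[(np.round(r["point"],1).tolist(),round(r["p"],2),np.round(atz(p,r["point"],z)[:2],4).tolist()) for r in tip_of(t,p)[:4]])
hsv=cv2.cvtColor(p["color"],cv2.COLOR_RGB2HSV)
m=cv2.inRange(hsv,(5,150,80),(20,255,255))
n,_,st,c=cv2.connectedComponentsWithStats(m)
for i in range(1,n):
    if st[i,4]>200:
        q=cv2.boxPoints(cv2.minAreaRect(np.argwhere(_==i)[:,::-1].astype(np.float32)));print(st[i],np.array([atz(p,u,.027)[:2] for u in q]))
save(p,"w2.png")
E
```

```text
4.1167 [0.4499 0.2476 0.1125] [-0.0062  0.0252  0.9997 -0.0026] [ 0.3468  0.2843 -0.3249  0.9751 -0.0002  0.3972]
tool_grip [([320.7, 209.1], 0.8, [0.4527, 0.2515])]
tool_slot [([325.3, 273.6], 0.61, [0.5103, 0.2527])]
[ 312  129   24  117 2623] [[0.3898 0.2482]
 [0.3905 0.2641]
 [0.4786 0.2613]
 [0.4777 0.2435]]
[  0 375  24  25 376] [[ 0.5923 -0.0444]
 [ 0.5933 -0.0235]
 [ 0.6209 -0.0326]
 [ 0.62   -0.0541]]
```

View pics/w2.png

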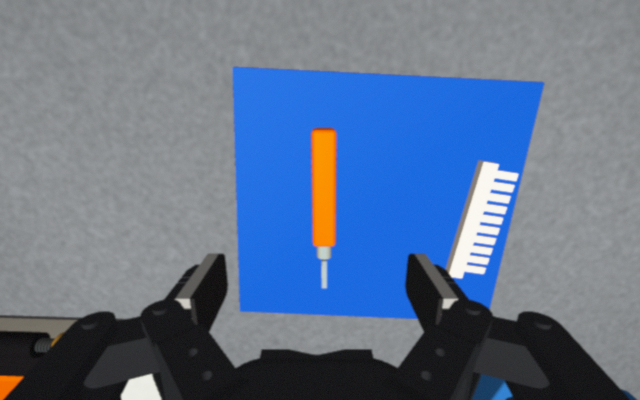

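>>> {"method": "jog_arm", "body": {"moves": [{"slide": [0, 0, 35], "angular": [0, 0, 0], "fingers": 0}, {"slide": [0, 0, 70], "angular": [0, 0, 0], "fingers": 0}, {"slide": [0, 0, 75], "angular": [0, 0, 0], "fingers": 0}, {"slide": [0, 0, 75], "angular": [0, 0, 0], "fingers": 0}, {"slide": [0, 0, 75], "angular": [0, 0, 0], "fingers": 0}]}}

```text
clock: 4.68
tcp_pos: [0.4568, 0.2515, 0.0474]
orientation: [0.002, 0.024, 1.0, 0.001]
wrist_force: [0.6, 0.5, 1.2]
finger_gap: 0.0852
grip_force: 0.0
```

>>> {"method": "jog_arm", "body": {"squeeze": 50, "moves": [{"slide": [2, 1.5, 20], "angular": [0, 0, 0], "fingers": 0}, {"slide": [2, 1.5, 30], "angular": [0, 0, 0], "fingers": 0}, {"slide": [2, 1.5, 31], "angular": [0, 0, 0], "fingers": 0.4}, {"slide": [2, 1.5, 31], "angular": [0, 0, 0], "fingers": 1}, {"slide": [2, 1.5, 31], "angular": [0, 0, 0], "fingers": 1}, {"slide": [2, 1.5, 31], "angular": [0, 0, 0], "fingers": 1}, {"slide": [2, 1.5, 31], "angular": [0, 0, 0], "fingers": 1}, {"slide": [2, 1.5, 31], "angular": [0, 0, 0], "fingers": 1}]}}

```text
clock: 5.35
tcp_pos: [0.4538, 0.2529, 0.0146]
orientation: [0.001, 0.024, 1.0, 0.0]
wrist_force: [-1.1, -0.8, -0.4]
finger_gap: 0.017
grip_force: 49.4
```

>>> {"method": "jog_arm", "body": {"moves": [{"slide": [0, 0, -25], "angular": [0, 0, 0], "fingers": 1}, {"slide": [0, 0, -60], "angular": [0, 0, 0], "fingers": 1}, {"slide": [9, -35, -85], "angular": [0, 0, 0], "fingers": 1}, {"slide": [9, -75, -85], "angular": [0, 0, 0], "fingers": 1}, {"slide": [9, -115, -85], "angular": [0, 0, 0], "fingers": 1}, {"slide": [9, -155, -85], "angular": [0, 0, 0], "fingers": 1}, {"slide": [9, -175, -85], "angular": [0, 0, 0], "fingers": 1}, {"slide": [9, -175, -85], "angular": [0, 0, 0], "fingers": 1}, {"slide": [9, -175, -85], "angular": [0, 0, 0], "fingers": 1}]}}

```text
clock: 6.1
tcp_pos: [0.4358, 0.0774, 0.099]
orientation: [0.0, 0.025, 1.0, 0.0]
wrist_force: [0.1, 1.1, -0.5]
finger_gap: 0.0171
grip_force: 49.4
```

```bash
python3 - <<'E'
from h import *
np.set_printoptions(precision=4,suppress=True)
s=get_state();print(s["clock"],s["tcp_pos"],s["orientation"],s["joint_pos"],s["finger_gap"])
p=shot("wrist")
for t,z in dict(tool_slot=s["tcp_pos"][2],bar_notch=.064,bar_end=.064,lug_top=.0717,lug_hole=.064,cover_handle=.088,cover_centre=.0575).items():
    print(t,[(np.round(r["point"],1).tolist(),round(r["p"],2),np.round(atz(p,r["point"],z)[:2],4).tolist()) for r in tip_of(t,p)[:4]])
save(p,"w3f.png")
save(p,"w3.png",(190,200,450,395),3)
E
```

```text
6.1 [0.4358 0.0774 0.099 ] [0.0002 0.025  0.9997 0.0001] [-0.0061  0.1608 -0.525   0.8846  0.0002  0.044 ] 0.01711834643931326
tool_slot [([316.8, 361.7], 0.58, [0.4927, 0.0758])]
bar_notch []
bar_end []
lug_top [([586.2, 222.0], 0.69, [0.4302, 0.2291])]
lug_hole []
cover_handle []
cover_centre []
```

View pics/w3.png

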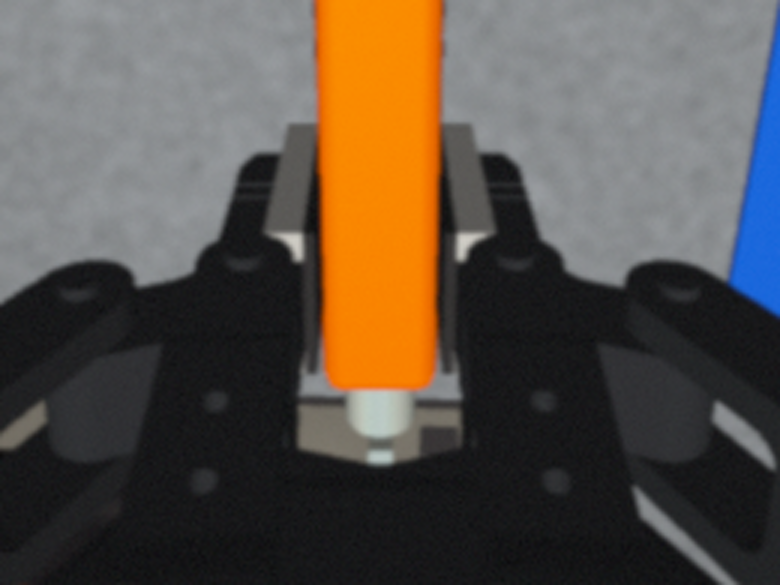

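The wrist view shows the fork held centred, pointing down the image, with its tip hidden behind the gripper body. I'll hover beyond the hinge so the bar shows clear of the gripper.

>>> {"method": "jog_arm", "body": {"moves": [{"slide": [0, 20, -35], "angular": [0, 0, 0], "fingers": 1}, {"slide": [-30, 45, -51], "angular": [0, 0, 0], "fingers": 1}, {"slide": [-65, 64, -51], "angular": [0, 0, 0], "fingers": 1}, {"slide": [-105, 64, -51], "angular": [0, 0, 0], "fingers": 1}, {"slide": [-116, 64, -51], "angular": [0, 0, 0], "fingers": 1}, {"slide": [-116, 64, -51], "angular": [0, 0, 0], "fingers": 1}, {"slide": [-116, 64, -51], "angular": [0, 0, 0], "fingers": 1}]}}

```text
clock: 7.08
tcp_pos: [0.5543, 0.1372, 0.1488]
orientation: [-0.001, 0.023, 1.0, -0.0]
wrist_force: [0.5, -0.4, -1.2]
finger_gap: 0.0173
grip_force: 49.4
```

```bash
python3 - <<'E'
from h import *
np.set_printoptions(precision=4,suppress=True)
s=get_state();print(s["clock"],s["tcp_pos"],s["orientation"],s["joint_pos"],s["finger_gap"])
p=shot("wrist")
for t,z in dict(bar_notch=.064,bar_end=.064,lug_top=.0717,lug_hole=.064,cover_handle=.088,cover_centre=.0575,tool_slot=.15).items():
    print(t,[(np.round(r["point"],1).tolist(),round(r["p"],2),np.round(atz(p,r["point"],z)[:2],4).tolist()) for r in tip_of(t,p)[:4]])
save(p,"w4f.png")
save(p,"w4.png",(80,100,340,295),3)
E
```

```text
7.0833 [0.5543 0.1372 0.1488] [-0.001   0.0233  0.9997 -0.0001] [ 0.1021  0.3505 -0.1343  1.088  -0.      0.1487] 0.017259492378616608
bar_notch [([228.2, 184.8], 0.85, [0.5319, 0.075]), ([245.2, 189.6], 0.55, [0.5361, 0.0869])]
bar_end []
lug_top [([247.2, 186.1], 0.83, [0.5316, 0.0906])]
lug_hole [([245.0, 186.2], 0.64, [0.5335, 0.0871]), ([316.7, 269.3], 0.28, [0.6043, 0.1363]), ([497.1, 72.6], 0.27, [0.4644, 0.2611])]
cover_handle [([147.8, 309.2], 0.59, [0.6178, 0.0105])]
cover_centre [([169.4, 299.4], 0.56, [0.631, 0.0101])]
tool_slot [([315.2, 361.1], 0.59, [0.6095, 0.1351])]
```

View pics/w4.png

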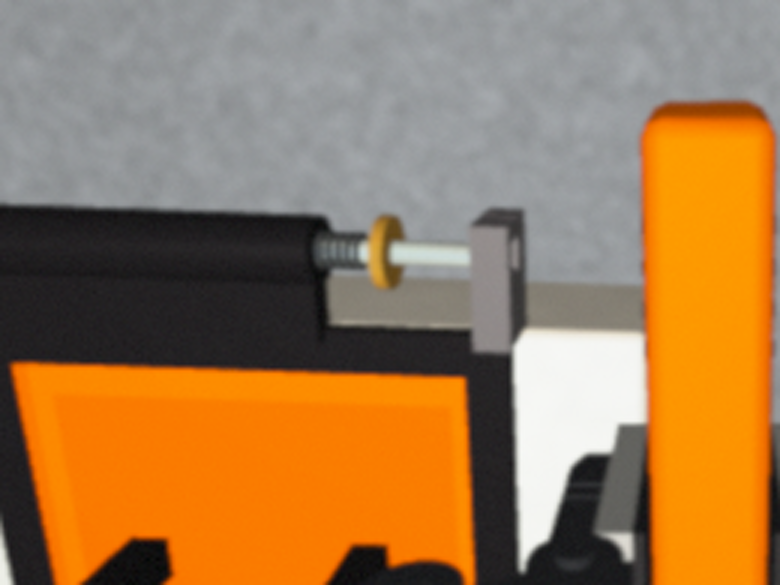

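```bash
python3 - <<'E'
from h import *
np.set_printoptions(precision=4,suppress=True)
p=shot("wrist")
f=lambda a,b,z:atz(p,(80+a/3,100+b/3),z)
for n,a in dict(lugface_top_back=(472,224,.0717),lugface_top_front=(474,350,.0717),lug_out_top_back=(516,212,.0717),lugface_mid=(471,256,.0717),shaft_at_lug=(468,256,.064),shaft_up=(468,246,.067),shaft_lo=(468,267,.061),shaft_at_collar=(404,252,.064),collar_left=(368,250,.064),barrel_topL=(2,207,.0725),barrel_topR=(315,218,.0725),rodL=(355,251,.064),panelfrR=(515,332,.06),panel_back1=(330,325,.055),panel_back2=(640,331,.055)).items(): print(n,f(*a))
P=shot("top");
E
```

```text
lugface_top_back [0.5233 0.0839 0.0717]
lugface_top_front [0.5546 0.0805 0.0717]
lug_out_top_back [0.521  0.0945 0.0717]
lugface_mid [0.531  0.0827 0.0717]
shaft_at_lug [0.5329 0.0798 0.064 ]
shaft_up [0.5297 0.081  0.067 ]
shaft_lo [0.5365 0.0786 0.061 ]
shaft_at_collar [0.5312 0.0644 0.064 ]
collar_left [0.5303 0.0557 0.064 ]
barrel_topL [ 0.5141 -0.0239  0.0725]
barrel_topR [0.52   0.0479 0.0725]
rodL [0.5304 0.0525 0.064 ]
panelfrR [0.5545 0.0882 0.06  ]
panel_back1 [0.552  0.0391 0.055 ]
panel_back2 [0.5574 0.1197 0.055 ]
```

The picture shows the bar: brass collar face at full-frame (214,184), lug face at (237,185), and the barrel to the left. The hinge yaw is about -4.7°. The gap from collar to lug comes out at 19 mm, which matches the description. I'll go to a standoff behind the bar.

>>> {"method": "jog_arm", "body": {"moves": [{"slide": [35, -20, 0], "angular": [0, 0, 2], "fingers": 1}, {"slide": [70, -42, 0], "angular": [0, 0, 2], "fingers": 1}, {"slide": [102, -62, 0], "angular": [0, 0, 2], "fingers": 1}, {"slide": [102, -62, 10], "angular": [0, 0, 2], "fingers": 1}, {"slide": [102, -62, 40], "angular": [0, 0, 2], "fingers": 1}, {"slide": [102, -62, 70], "angular": [0, 0, 2], "fingers": 1}, {"slide": [102, -62, 85], "angular": [0, 0, 2], "fingers": 1}, {"slide": [102, -62, 85], "angular": [0, 0, 2], "fingers": 1}, {"slide": [102, -62, 85], "angular": [0, 0, 2], "fingers": 1}, {"slide": [102, -62, 85], "angular": [0, 0, 2], "fingers": 1}]}}

```text
clock: 8.42
tcp_pos: [0.4508, 0.0797, 0.0658]
orientation: [0.001, 0.041, 0.999, -0.0]
wrist_force: [-0.0, 0.5, -0.6]
finger_gap: 0.0171
grip_force: 49.5
```

```bash
python3 - <<'E'
from h import *
np.set_printoptions(precision=4,suppress=True)
s=get_state();print(s["clock"],s["tcp_pos"],s["orientation"],s["wrist_force"],s["ft_torque"])
a,b=shot("scene"),shot("top")
y=s["orientation"];yaw=2*np.arctan2(y[2],y[1])
slot=np.array(s["tcp_pos"])-.053*np.array([np.cos(yaw),np.sin(yaw),0])
print("slot",slot,np.degrees(yaw)-180)
for n,p in(("s",a),("t",b)):
    print(n,proj(p,slot),proj(p,[.5323,.073,.064]),proj(p,[.533,.083,.0717]),[(r["point"],round(r["p"],2)) for r in tip_of("tool_slot",p)],[(r["point"],round(r["p"],2)) for r in tip_of("bar_notch",p)])
c=proj(a,slot).astype(int);save(a,"s5.png",(c[0]-50,c[1]-40,c[0]+50,c[1]+40),7)
E
```

```text
8.4167 [0.4508 0.0797 0.0658] [ 0.0008  0.041   0.9992 -0.    ] [-0.0449  0.4701 -0.5966] [ 0.0152 -0.0031 -0.002 ]
slot [0.5036 0.0753 0.0658] -4.700367825509801
s [339.0208 226.2507] [333.9345 234.0178] [337.0129 234.4471] [([430.7, 185.8], 0.74), ([352.1, 309.7], 0.53), ([338.6, 225.5], 0.39)] [([333.3, 233.6], 0.92)]
t [289.6079 175.669 ] [290.221 165.604] [286.5174 165.1636] [([226.8, 282.4], 0.62), ([282.4, 166.1], 0.55), ([242.7, 117.8], 0.43)] [([288.7, 165.1], 0.63)]
```

View pics/s5.png

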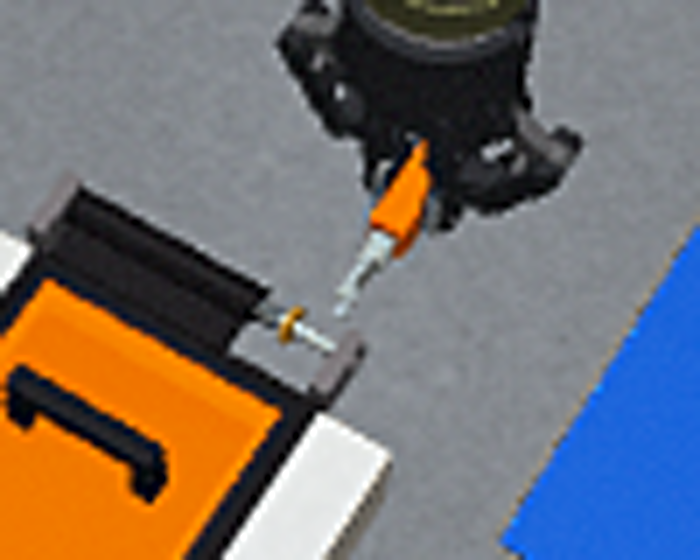

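The scene picture agrees with the estimates: the fork tip at crop (340,305) points at the shaft between the collar (290,323) and the lug (340,365). I'll insert it.

>>> {"method": "jog_arm", "body": {"moves": [{"slide": [0, 0, 2], "angular": [0, 0, 0], "fingers": 1}, {"slide": [0, 0, 2], "angular": [0, 0, 0], "fingers": 1}, {"slide": [-6, 0, 2], "angular": [0, 0, 0], "fingers": 1}, {"slide": [-12, 0, 2], "angular": [0, 0, 0], "fingers": 1}, {"slide": [-17, 0, 2], "angular": [0, 0, 0], "fingers": 1}, {"slide": [-22, 0, 2], "angular": [0, 0, 0], "fingers": 1}, {"slide": [-26, 0, 2], "angular": [0, 0, 0], "fingers": 1}, {"slide": [-29, 0, 2], "angular": [0, 0, 0], "fingers": 1}, {"slide": [-29, 0, 2], "angular": [0, 0, 0], "fingers": 1}, {"slide": [-29, 0, 2], "angular": [0, 0, 0], "fingers": 1}]}}

```text
clock: 9.55
tcp_pos: [0.4787, 0.0773, 0.0626]
orientation: [-0.0, 0.041, 0.999, -0.0]
wrist_force: [0.5, 0.2, -1.0]
finger_gap: 0.0171
grip_force: 49.5
```

```bash
python3 - <<'E'
from h import *
np.set_printoptions(precision=4,suppress=True)
s=get_state();print(s["clock"],s["tcp_pos"],s["orientation"],s["wrist_force"],s["ft_torque"])
a=shot("scene");save(a,"s6.png",(289,194,389,274),7)
E
```

```text
9.55 [0.4787 0.0773 0.0626] [-0.0002  0.041   0.9992 -0.0001] [ 0.5278  0.2327 -1.0113] [ 0.0262 -0.0033  0.0088]
```

View pics/s6.png

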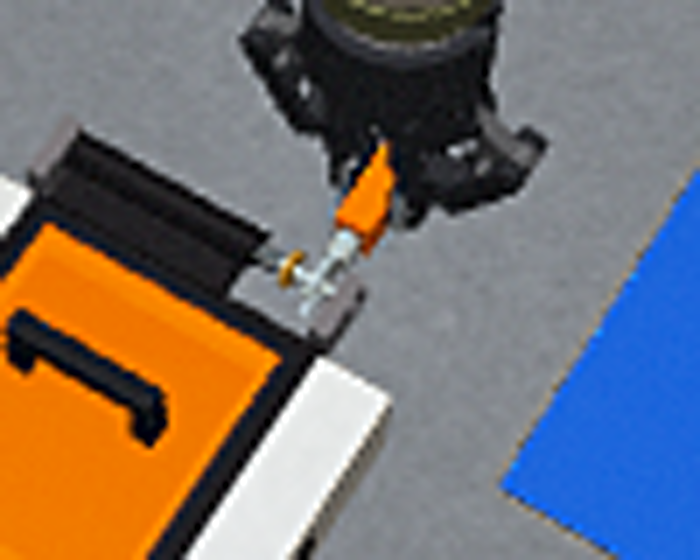

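The fork straddles the shaft between collar and lug with no contact force. Now I'll push towards the collar.

>>> {"method": "jog_arm", "body": {"moves": [{"slide": [0, -1.5, 0], "angular": [0, 0, 0], "fingers": 1}, {"slide": [0, -3, 0], "angular": [0, 0, 0], "fingers": 1}, {"slide": [0, -4.5, 0], "angular": [0, 0, 0], "fingers": 1}, {"slide": [0, -6, 0], "angular": [0, 0, 0], "fingers": 1}, {"slide": [0, -7, 0], "angular": [0, 0, 0], "fingers": 1}, {"slide": [0, -8, 0], "angular": [0, 0, 0], "fingers": 1}, {"slide": [0, -9, 0], "angular": [0, 0, 0], "fingers": 1}, {"slide": [0, -10, 0], "angular": [0, 0, 0], "fingers": 1}, {"slide": [0, -10, 0], "angular": [0, 0, 0], "fingers": 1}]}}

```text
clock: 10.35
tcp_pos: [0.4779, 0.0675, 0.0627]
orientation: [-0.0, 0.041, 0.999, 0.0]
wrist_force: [-0.1, 0.3, -0.0]
finger_gap: 0.017
grip_force: 49.5
```

>>> {"method": "jog_arm", "body": {"moves": [{"slide": [0, -0.7, 0], "angular": [0, 0, 0], "fingers": 1}, {"slide": [0, -1.3, 0], "angular": [0, 0, 0], "fingers": 1}, {"slide": [0, -2, 0], "angular": [0, 0, 0], "fingers": 1}, {"slide": [0, -2.5, 0], "angular": [0, 0, 0], "fingers": 1}, {"slide": [0, -2.5, 0], "angular": [0, 0, 0], "fingers": 1}]}}

```text
clock: 10.77
tcp_pos: [0.4777, 0.065, 0.0627]
orientation: [0.0, 0.041, 0.999, 0.0]
wrist_force: [-1.0, 3.7, -0.8]
finger_gap: 0.0174
grip_force: 49.5
```

>>> {"method": "jog_arm", "body": {"moves": [{"slide": [0, -0.7, 0], "angular": [0, 0, 0], "fingers": 1}, {"slide": [0, -1.4, 0], "angular": [0, 0, 0], "fingers": 1}, {"slide": [0, -2.1, 0], "angular": [0, 0, 0], "fingers": 1}, {"slide": [0, -3, 0], "angular": [0, 0, 0], "fingers": 1}, {"slide": [0, -3, 0], "angular": [0, 0, 0], "fingers": 1}, {"slide": [0, -3, 0], "angular": [0, 0, 0], "fingers": 1}]}}

```text
clock: 11.27
tcp_pos: [0.4774, 0.0619, 0.0627]
orientation: [-0.0, 0.041, 0.999, 0.0]
wrist_force: [0.5, 3.9, -0.4]
finger_gap: 0.0171
grip_force: 49.6
```

```bash
cat > st.py <<'E'
from h import *
np.set_printoptions(precision=4,suppress=True)
F=[];T=[]
for i in range(4):
    read_camera("top");s=get_state();F.append(s["wrist_force"])
    T.append(s["ft_torque"])
print(s["clock"],np.array(s["tcp_pos"]),np.mean(F,0),np.std(F,0),np.mean(T,0))
E
python3 st.py
```

```text
11.4667 [0.4774 0.0619 0.0627] [-0.2806  4.4908 -0.3623] [0.2816 0.7527 0.3706] [0.8675 0.0156 0.2207]
```

>>> {"method": "jog_arm", "body": {"moves": [{"slide": [0, -0.7, 0], "angular": [0, 0, 0], "fingers": 1}, {"slide": [0, -1.4, 0], "angular": [0, 0, 0], "fingers": 1}, {"slide": [0, -2, 0], "angular": [0, 0, 0], "fingers": 1}, {"slide": [0, -2, 0], "angular": [0, 0, 0], "fingers": 1}, {"slide": [0, -2, 0], "angular": [0, 0, 0], "fingers": 1}]}}

```text
clock: 11.88
tcp_pos: [0.4772, 0.0599, 0.0627]
orientation: [-0.0, 0.041, 0.999, 0.0]
wrist_force: [0.4, 6.1, -0.4]
finger_gap: 0.017
grip_force: 49.6
```

```bash
python3 st.py
```

```text
12.0833 [0.4772 0.06   0.0627] [ 0.2602  5.2156 -0.2381] [0.1988 0.3994 0.5762] [1.0164 0.0244 0.2491]
```

>>> {"method": "jog_arm", "body": {"moves": [{"slide": [0, -0.4, 0], "angular": [0, 0, 0], "fingers": 1}, {"slide": [0, -0.8, 0], "angular": [0, 0, 0], "fingers": 1}, {"slide": [0, -0.8, 0], "angular": [0, 0, 0], "fingers": 1}, {"slide": [0, -0.8, 0], "angular": [0, 0, 0], "fingers": 1}]}}

```text
clock: 12.42
tcp_pos: [0.4772, 0.0592, 0.0627]
orientation: [-0.0, 0.041, 0.999, 0.0]
wrist_force: [0.4, 5.6, -0.5]
finger_gap: 0.0173
grip_force: 49.7
```

```bash
python3 st.py
```

```text
12.6167 [0.4772 0.0592 0.0627] [-0.4381  5.9293 -0.4692] [0.2242 0.3738 0.2937] [1.0534 0.0328 0.2943]
```

>>> {"method": "jog_arm", "body": {"moves": [{"slide": [0, 0, -1], "angular": [0, 0, 0], "fingers": 1}, {"slide": [0, 0, -2], "angular": [0, 0, 0], "fingers": 1}, {"slide": [0, 0, -3], "angular": [0, 0, 0], "fingers": 1}, {"slide": [0, 0, -4], "angular": [0, 0, 0], "fingers": 1}, {"slide": [0, 0, -5], "angular": [0, 0, 0], "fingers": 1}, {"slide": [0, 0, -6], "angular": [0, 0, 0], "fingers": 1}, {"slide": [0, 0, -6], "angular": [0, 0, 0], "fingers": 1}, {"slide": [0, 0, -6], "angular": [0, 0, 0], "fingers": 1}]}}

```text
clock: 13.28
tcp_pos: [0.4775, 0.0592, 0.0685]
orientation: [0.0, 0.041, 0.999, 0.0]
wrist_force: [1.0, 4.9, -3.1]
finger_gap: 0.0168
grip_force: 49.2
```

```bash
python3 st.py
```

```text
13.4833 [0.4775 0.0592 0.0685] [ 1.3795  5.2594 -2.9898] [0.1572 0.6428 0.3235] [ 1.1233 -0.2001  0.2545]
```

>>> {"method": "jog_arm", "body": {"moves": [{"slide": [0, 0, -1], "angular": [0, 0, 0], "fingers": 1}, {"slide": [0, 0, -2], "angular": [0, 0, 0], "fingers": 1}, {"slide": [0, 0, -2.5], "angular": [0, 0, 0], "fingers": 1}, {"slide": [0, 0, -2.5], "angular": [0, 0, 0], "fingers": 1}]}}

```text
clock: 13.82
tcp_pos: [0.4776, 0.0593, 0.0711]
orientation: [0.0, 0.041, 0.999, 0.0]
wrist_force: [2.1, 5.0, -3.1]
finger_gap: 0.0171
grip_force: 49.3
```

```bash
python3 st.py
```

```text
14.0167 [0.4776 0.0593 0.071 ] [ 1.5635  5.6233 -3.06  ] [0.3738 0.4855 0.1235] [ 1.1223 -0.2638  0.3023]
```

>>> {"method": "jog_arm", "body": {"moves": [{"slide": [0, 0, -1.5], "angular": [0, 0, 0], "fingers": 1}, {"slide": [0, 0, -3], "angular": [0, 0, 0], "fingers": 1}, {"slide": [0, 0, -4.5], "angular": [0, 0, 0], "fingers": 1}, {"slide": [0, 0, -6], "angular": [0, 0, 0], "fingers": 1}, {"slide": [0, 0, -7.5], "angular": [0, 0, 0], "fingers": 1}, {"slide": [0, 0, -9], "angular": [0, 0, 0], "fingers": 1}, {"slide": [0, 0, -10.5], "angular": [0, 0, 0], "fingers": 1}, {"slide": [0, 0, -10.5], "angular": [0, 0, 0], "fingers": 1}]}}

```text
clock: 14.68
tcp_pos: [0.4778, 0.0593, 0.0819]
orientation: [0.001, 0.041, 0.999, 0.0]
wrist_force: [0.3, 6.3, -2.7]
finger_gap: 0.0169
grip_force: 49.4
```

```bash
python3 st.py; python3 - <<'E'
from h import *
a=shot("scene");save(a,"s7.png",(269,184,369,264),7)
E
```

```text
14.8833 [0.4777 0.0593 0.0816] [ 2.4188  5.9572 -2.6353] [0.5186 0.4284 0.5696] [ 1.1761 -0.2477  0.3065]
```

View pics/s7.png

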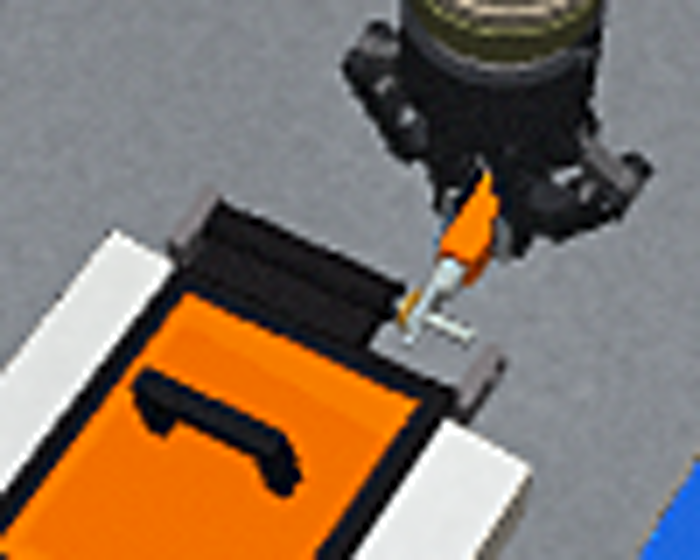

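The picture shows the bar end free of the lug hole and above it, at crop (470,335), with the lug at (490,365). I'll let the spring out over the lug, then lower.

>>> {"method": "jog_arm", "body": {"moves": [{"slide": [0, 1.5, 0], "angular": [0, 0, 0], "fingers": 1}, {"slide": [0, 3, 0], "angular": [0, 0, 0], "fingers": 1}, {"slide": [0, 4.5, 0], "angular": [0, 0, 0], "fingers": 1}, {"slide": [0, 6, 0], "angular": [0, 0, 0], "fingers": 1}, {"slide": [0, 7.5, 0], "angular": [0, 0, 0], "fingers": 1}, {"slide": [0, 9, 0], "angular": [0, 0, 0], "fingers": 1}, {"slide": [0, 10, 0], "angular": [0, 0, 0], "fingers": 1}, {"slide": [0, 10, 0], "angular": [0, 0, 0], "fingers": 1}]}}

```text
clock: 15.6
tcp_pos: [0.4779, 0.0685, 0.0816]
orientation: [-0.0, 0.041, 0.999, -0.001]
wrist_force: [-0.5, -0.4, -1.7]
finger_gap: 0.017
grip_force: 49.3
```

```bash
python3 st.py
```

```text
15.8 [0.478  0.0687 0.0817] [ 0.9613 -0.6485 -2.2522] [0.5519 0.3731 0.5346] [-0.0561  0.0206 -0.0361]
```

Spring force is gone and the bar still hangs on the fork. Lowering onto the lug.

>>> {"method": "jog_arm", "body": {"moves": [{"slide": [0, 0, 1.2], "angular": [0, 0, 0], "fingers": 1}, {"slide": [0, 0, 2.4], "angular": [0, 0, 0], "fingers": 1}, {"slide": [0, 0, 3.6], "angular": [0, 0, 0], "fingers": 1}, {"slide": [0, 0, 4.8], "angular": [0, 0, 0], "fingers": 1}, {"slide": [0, 0, 6], "angular": [0, 0, 0], "fingers": 1}, {"slide": [0, 0, 7], "angular": [0, 0, 0], "fingers": 1}, {"slide": [0, 0, 7], "angular": [0, 0, 0], "fingers": 1}, {"slide": [0, 0, 7], "angular": [0, 0, 0], "fingers": 1}]}}

```text
clock: 16.47
tcp_pos: [0.4784, 0.069, 0.0749]
orientation: [0.0, 0.041, 0.999, -0.0]
wrist_force: [0.8, 0.5, -0.5]
finger_gap: 0.0164
grip_force: 49.6
```

```bash
python3 st.py; python3 - <<'E'
from h import *
a=shot("scene");save(a,"s8.png",(269,184,369,264),7)
E
```

```text
16.6667 [0.4783 0.069  0.0749] [ 0.0806 -0.128  -0.5828] [0.2639 0.3848 0.5035] [ 0.0036 -0.0074 -0.0228]
```

View pics/s8.png

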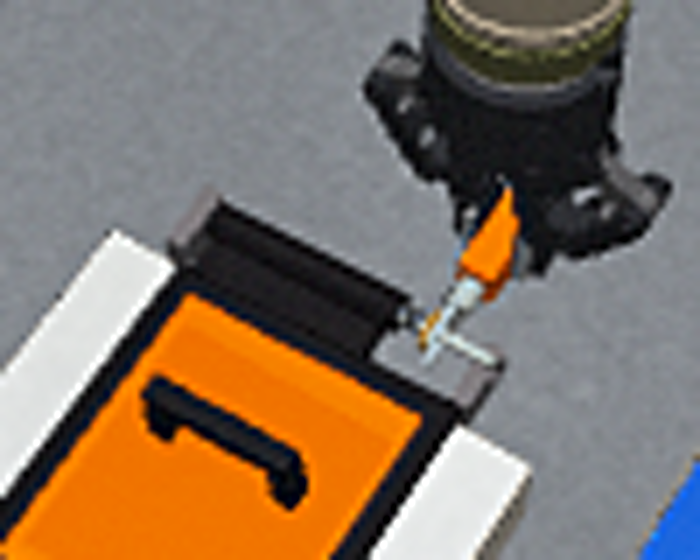

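The picture shows the bar resting on top of the lug, at crop (490,360), with no load on the fork. I'll withdraw it and carry it to the mat.

>>> {"method": "jog_arm", "body": {"moves": [{"slide": [6, 0, 0], "angular": [0, 0, 0], "fingers": 1}, {"slide": [14, 0, 0], "angular": [0, 0, 0], "fingers": 1}, {"slide": [24, 0, 0], "angular": [0, 0, 0], "fingers": 1}, {"slide": [36, 0, 0], "angular": [0, 0, 0], "fingers": 1}, {"slide": [40, 20, -20], "angular": [0, 0, -2], "fingers": 1}, {"slide": [40, 60, -20], "angular": [0, 0, -2], "fingers": 1}, {"slide": [40, 100, -20], "angular": [0, 0, -2], "fingers": 1}, {"slide": [40, 140, -20], "angular": [0, 0, -2], "fingers": 1}, {"slide": [39, 181, -20], "angular": [0, 0, -2], "fingers": 1}, {"slide": [39, 181, -20], "angular": [0, 0, -2], "fingers": 1}]}}

```text
clock: 17.55
tcp_pos: [0.4539, 0.2586, 0.0952]
orientation: [0.001, 0.02, 1.0, 0.002]
wrist_force: [0.8, 0.2, -0.1]
finger_gap: 0.0171
grip_force: 49.6
```

```bash
python3 st.py
```

```text
17.75 [0.4528 0.2519 0.0944] [-0.3758 -0.751  -0.6312] [0.2146 0.4357 0.4367] [-0.0447  0.0048  0.0129]
```

>>> {"method": "jog_arm", "body": {"moves": [{"slide": [0, 0, 30], "angular": [0, 0, 0], "fingers": 1}, {"slide": [0, 0, 55], "angular": [0, 0, 0], "fingers": 1}, {"slide": [0, 0, 68], "angular": [0, 0, 0], "fingers": 1}, {"slide": [0, 0, 74], "angular": [0, 0, 0], "fingers": 1}, {"slide": [0, 0, 77], "angular": [0, 0, 0], "fingers": 1}, {"slide": [0, 0, 78.5], "angular": [0, 0, 0], "fingers": 1}, {"slide": [0, 0, 79.5], "angular": [0, 0, 0], "fingers": 1}, {"slide": [0, 0, 79.5], "angular": [0, 0, 0], "fingers": 1}]}}

```text
clock: 18.42
tcp_pos: [0.4548, 0.2526, 0.0161]
orientation: [0.001, 0.024, 1.0, 0.0]
wrist_force: [0.1, -0.5, -0.1]
finger_gap: 0.0171
grip_force: 49.6
```

>>> {"method": "jog_arm", "body": {"moves": [{"slide": [0, 0, 1], "angular": [0, 0, 0], "fingers": 1}, {"slide": [0, 0, 1.7], "angular": [0, 0, 0], "fingers": 1}, {"slide": [0, 0, 1.7], "angular": [0, 0, 0], "fingers": 1}, {"slide": [0, 0, 1.7], "angular": [0, 0, 0], "fingers": 0.6}, {"slide": [0, 0, 1.7], "angular": [0, 0, 0], "fingers": 0.2}, {"slide": [0, 0, 1.7], "angular": [0, 0, 0], "fingers": 0.2}, {"slide": [0, 0, -5], "angular": [0, 0, 0], "fingers": 0}, {"slide": [0, 0, -40], "angular": [0, 0, 0], "fingers": 0}, {"slide": [0, 0, -80], "angular": [0, 0, 0], "fingers": 0}, {"slide": [0, 0, -120], "angular": [0, 0, 0], "fingers": 0}]}}

```text
clock: 19.25
tcp_pos: [0.4529, 0.2523, 0.1362]
orientation: [-0.001, 0.024, 1.0, -0.0]
wrist_force: [1.0, 1.1, -0.2]
finger_gap: 0.0855
grip_force: 0.0
```

The tool is back on the mat. Next is the cover handle, with a quarter turn of the wrist.

>>> {"method": "jog_arm", "body": {"moves": [{"slide": [-10, -10, -40], "angular": [0, 0, 7], "fingers": 0}, {"slide": [-35, -45, -64], "angular": [0, 0, 14], "fingers": 0}, {"slide": [-60, -80, -64], "angular": [0, 0, 21], "fingers": 0}, {"slide": [-85, -115, -64], "angular": [0, 0, 28], "fingers": 0}, {"slide": [-110, -145, -64], "angular": [0, 0, 35], "fingers": 0}, {"slide": [-130, -175, -64], "angular": [0, 0, 42], "fingers": 0}, {"slide": [-150, -205, -64], "angular": [0, 0, 49], "fingers": 0}, {"slide": [-169, -234, -64], "angular": [0, 0, 56], "fingers": 0}, {"slide": [-169, -234, -64], "angular": [0, 0, 63], "fingers": 0}, {"slide": [-169, -234, -64], "angular": [0, 0, 70], "fingers": 0}]}}

```text
clock: 20.08
tcp_pos: [0.6126, 0.0084, 0.199]
orientation: [-0.0, 0.597, 0.802, -0.0]
wrist_force: [-0.8, -0.5, -0.2]
finger_gap: 0.0855
grip_force: 0.0
```

>>> {"method": "jog_arm", "body": {"moves": [{"slide": [0, 0, 0], "angular": [0, 0, 7], "fingers": 0}, {"slide": [0, 0, 0], "angular": [0, 0, 14], "fingers": 0}, {"slide": [0, 0, 0], "angular": [0, 0, 21], "fingers": 0}, {"slide": [0, 0, 0], "angular": [0, 0, 22], "fingers": 0}, {"slide": [0, 0, 0], "angular": [0, 0, 22], "fingers": 0}]}}

```text
clock: 20.5
tcp_pos: [0.6117, 0.011, 0.1995]
orientation: [0.0, 0.735, 0.678, -0.0]
wrist_force: [-0.2, 0.2, 0.1]
finger_gap: 0.0854
grip_force: 0.0
```

```bash
python3 - <<'E'
from h import *
np.set_printoptions(precision=4,suppress=True)
s=get_state();print(s["clock"],s["tcp_pos"],s["orientation"],s["joint_pos"])
p=shot("wrist");t=shot("top");a=shot("scene")
X={}
for q in("cover_handle","cover_centre","wipe_top","tool_grip","lug_top"):
    for n,c in(("w",p),("t",t),("s",a)):
        r=tip_of(q,c)[:2]
        z=dict(cover_handle=.093,cover_centre=.062,wipe_top=.004,tool_grip=.015,lug_top=.0717)[q]
        print(q,n,[(np.round(k["point"],1).tolist(),round(k["p"],2),np.round(atz(c,k["point"],z)[:2],4).tolist()) for k in r])
# wipe from white region in top
g=t["color"].astype(int);m=((g.min(2)>190)).astype(np.uint8);m[:,:380]=0;m[:,500:]=0;m[:140]=0;m[235:]=0
c=max(cv2.findContours(m,cv2.RETR_EXTERNAL,cv2.CHAIN_APPROX_NONE)[0],key=cv2.contourArea)
b=cv2.boxPoints(cv2.minAreaRect(c));W=np.array([atz(t,u,.004)[:2] for u in b]);print("wipe",W,W.mean(0))
save(p,"w9.png")
E
```

```text
20.5 [0.6117 0.011  0.1995] [ 0.      0.7347  0.6783 -0.    ] [-0.1132  0.399   0.0649  1.2367 -0.0001  1.5374]
cover_handle w [([319.2, 202.2], 0.67, [0.6138, 0.0103])]
cover_handle t []
cover_handle s [([300.2, 243.9], 0.68, [0.6157, 0.0093])]
cover_centre w [([336.2, 191.5], 0.56, [0.6296, 0.0092])]
cover_centre t [([229.5, 197.1], 0.16, [0.4477, 0.2473])]
cover_centre s [([298.8, 255.1], 0.65, [0.6357, 0.0141]), ([341.4, 236.3], 0.39, [0.528, 0.0951])]
wipe_top w [([333.9, 189.5], 0.61, [0.6299, -0.0052])]
wipe_top t [([426.7, 184.0], 0.64, [0.4733, -0.325])]
wipe_top s [([239.1, 176.2], 0.79, [0.457, -0.3217])]
tool_grip w []
tool_grip t [([202.3, 278.6], 0.79, [0.2149, 0.3394]), ([230.0, 189.8], 0.69, [0.4713, 0.2538])]
tool_grip s [([448.5, 199.0], 0.82, [0.2268, 0.3368]), ([398.1, 246.5], 0.72, [0.4589, 0.2524])]
lug_top w [([214.2, 113.7], 0.9, [0.534, 0.0857])]
lug_top t []
lug_top s [([336.8, 233.7], 0.75, [0.5311, 0.0814]), ([299.3, 241.8], 0.44, [0.603, -0.002])]
wipe [[ 0.3888 -0.2128]
 [ 0.5852 -0.2476]
 [ 0.5512 -0.4447]
 [ 0.3554 -0.4088]] [ 0.4701 -0.3285]
```

View pics/w9.png

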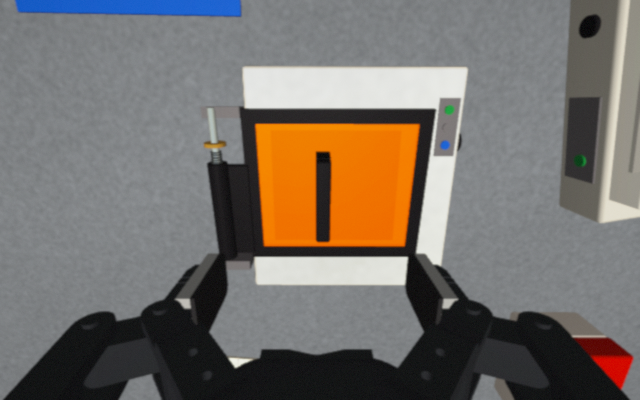

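The picture shows the bar still over the lug at (211,125), the handle along column 323 (rows 152–240), and the handle centred between the fingers. Descending to grip.

>>> {"method": "jog_arm", "body": {"squeeze": 60, "moves": [{"slide": [1, 4, 35], "angular": [0, 0, 0], "fingers": 0}, {"slide": [1, 4, 70], "angular": [0, 0, 0], "fingers": 0}, {"slide": [1, 4, 95], "angular": [0, 0, 0], "fingers": 0}, {"slide": [1, 4, 108], "angular": [0, 0, 0], "fingers": 0}, {"slide": [1, 4, 112], "angular": [0, 0, 0], "fingers": 0}, {"slide": [1, 4, 112], "angular": [0, 0, 0], "fingers": 0.3}, {"slide": [1, 4, 112], "angular": [0, 0, 0], "fingers": 0.6}, {"slide": [1, 4, 112], "angular": [0, 0, 0], "fingers": 0.7}, {"slide": [1, 4, 112], "angular": [0, 0, 0], "fingers": 0.75}]}}

```text
clock: 22.15
tcp_pos: [0.6171, 0.0115, 0.0889]
orientation: [0.001, 0.736, 0.678, 0.001]
wrist_force: [0.1, 0.7, 1.1]
finger_gap: 0.0389
grip_force: 0.0
```

>>> {"method": "jog_arm", "body": {"moves": [{"slide": [0, 0, 0], "angular": [0, 0, 0], "fingers": 0.85}, {"slide": [0, 0, 0], "angular": [0, 0, 0], "fingers": 0.92}, {"slide": [0, 0, 0], "angular": [0, 0, 0], "fingers": 1}, {"slide": [0, 0, 0], "angular": [0, 0, 0], "fingers": 1}, {"slide": [0, 0, 0], "angular": [0, 0, 0], "fingers": 1}]}}

```text
clock: 22.57
tcp_pos: [0.6169, 0.0114, 0.0882]
orientation: [0.001, 0.736, 0.677, 0.001]
wrist_force: [0.4, 0.1, 4.4]
finger_gap: 0.0107
grip_force: 60.9
```

```bash
python3 st.py
```

```text
22.7667 [0.6169 0.0115 0.0882] [ 1.2679 -0.3013  5.9776] [0.4752 0.638  0.5577] [-0.0794 -0.212  -0.0199]
```

>>> {"method": "jog_arm", "body": {"moves": [{"slide": [0, 0, -1.5], "angular": [0, 0, 0], "fingers": 1}, {"slide": [2, 0, -2], "angular": [0, 0, 0], "fingers": 1}, {"slide": [4, 0, -2], "angular": [0, 0, 0], "fingers": 1}, {"slide": [6, 0, -2], "angular": [0, 0, 0], "fingers": 1}, {"slide": [6, 0, -2], "angular": [0, 0, 0], "fingers": 1}]}}

```text
clock: 23.18
tcp_pos: [0.6171, 0.0169, 0.089]
orientation: [0.001, 0.736, 0.677, -0.0]
wrist_force: [2.9, -3.5, -2.0]
finger_gap: 0.0104
grip_force: 60.1
```

```bash
python3 st.py
```

```text
23.3833 [0.6171 0.0168 0.0889] [ 4.1027 -3.4163 -1.6201] [0.9326 0.162  0.3757] [-0.6095 -0.7922 -0.0664]
```

>>> {"method": "jog_arm", "body": {"moves": [{"slide": [1.5, 0, 0], "angular": [0, 0, 0], "fingers": 1}, {"slide": [3, 0, 0], "angular": [0, 0, 0], "fingers": 1}, {"slide": [4.5, 0, 0], "angular": [0, 0, 0], "fingers": 1}, {"slide": [6, 0, 0], "angular": [0, 0, 0], "fingers": 1}, {"slide": [7, 0, 0], "angular": [0, 0, 0], "fingers": 1}, {"slide": [7, 0, 0], "angular": [0, 0, 0], "fingers": 1}]}}

```text
clock: 23.88
tcp_pos: [0.6179, 0.0234, 0.0892]
orientation: [0.001, 0.736, 0.677, -0.0]
wrist_force: [4.0, -4.8, -0.4]
finger_gap: 0.0107
grip_force: 60.2
```

```bash
python3 st.py
```

```text
24.0833 [0.6179 0.0234 0.0891] [ 4.3972 -4.1976 -1.3088] [0.4878 0.1936 0.9674] [-0.8195 -0.8227  0.0275]
```

>>> {"method": "jog_arm", "body": {"moves": [{"slide": [1, 0, -1], "angular": [0, 0, 0], "fingers": 1}, {"slide": [1, 0, -2], "angular": [0, 0, 0], "fingers": 1}, {"slide": [1, 0, -3], "angular": [0, 0, 0], "fingers": 1}, {"slide": [1, 0, -4], "angular": [0, 0, 0], "fingers": 1}, {"slide": [1, 0, -5], "angular": [0, 0, 0], "fingers": 1}, {"slide": [1, 0, -5], "angular": [0, 0, 0], "fingers": 1}]}}

```text
clock: 24.58
tcp_pos: [0.6171, 0.0256, 0.0939]
orientation: [-0.0, 0.736, 0.677, -0.0]
wrist_force: [5.1, -0.5, -5.3]
finger_gap: 0.0112
grip_force: 59.5
```

```bash
python3 st.py;  python3 - <<'E'
from h import *
a=shot("scene");save(a,"s10.png",(229,174,369,284),5)
E
```

```text
24.7833 [0.6171 0.0256 0.094 ] [ 4.5127 -1.0927 -5.4099] [0.219  0.4127 0.2324] [-0.4409 -1.2591 -0.184 ]
```

View pics/s10.png

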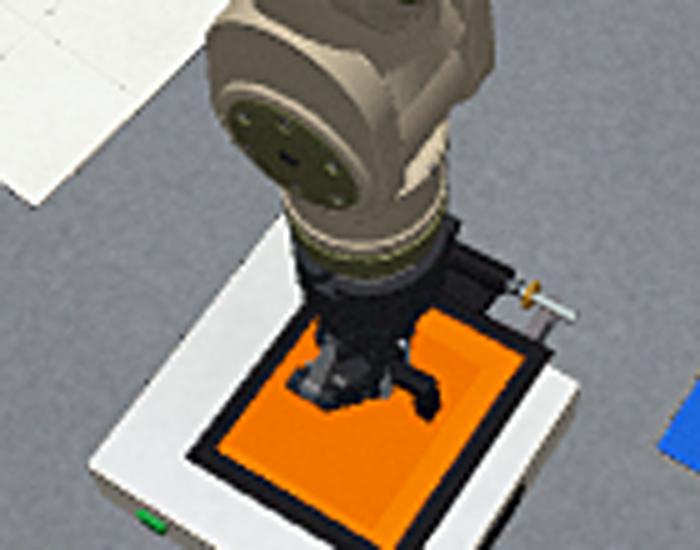

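>>> {"method": "jog_arm", "body": {"moves": [{"slide": [0, 0.7, -0.7], "angular": [0, 0, 0], "fingers": 1}, {"slide": [0, 1.5, -1.5], "angular": [0, 0, 0], "fingers": 1}, {"slide": [0, 1.5, -2.5], "angular": [0, 0, 0], "fingers": 1}, {"slide": [0, 1.5, -3.5], "angular": [0, 0, 0], "fingers": 1}, {"slide": [0, 1.5, -3.5], "angular": [0, 0, 0], "fingers": 1}]}}

```text
clock: 25.25
tcp_pos: [0.6176, 0.0258, 0.0978]
orientation: [-0.001, 0.735, 0.678, -0.0]
wrist_force: [-0.3, 0.0, -2.8]
finger_gap: 0.0107
grip_force: 59.9
```

```bash
python3 st.py
```

```text
25.45 [0.6181 0.0255 0.0976] [-0.5667 -0.0444 -2.5435] [0.1101 0.2931 0.1317] [-0.0143 -0.0688  0.0157]
```

The cover is free: only its weight of about 2.5 N is left. Lifting, then across to the wipe.

>>> {"method": "jog_arm", "body": {"moves": [{"slide": [0, 0, -5], "angular": [0, 0, 0], "fingers": 1}, {"slide": [0, 0, -15], "angular": [0, 0, 0], "fingers": 1}, {"slide": [0, 0, -30], "angular": [0, 0, 0], "fingers": 1}, {"slide": [0, 0, -48], "angular": [0, 0, 0], "fingers": 1}, {"slide": [-10, -3, -60], "angular": [0, 0, 1], "fingers": 1}, {"slide": [-30, -10, -65], "angular": [0, 0, 2], "fingers": 1}, {"slide": [-55, -19, -65], "angular": [0, 0, 3], "fingers": 1}, {"slide": [-85, -28, -65], "angular": [0, 0, 4], "fingers": 1}, {"slide": [-115, -38, -65], "angular": [0, 0, 5], "fingers": 1}, {"slide": [-145, -48, -65], "angular": [0, 0, 5.3], "fingers": 1}]}}

```text
clock: 26.28
tcp_pos: [0.558, -0.1168, 0.1638]
orientation: [0.001, 0.766, 0.642, 0.0]
wrist_force: [0.0, -0.3, -2.7]
finger_gap: 0.0109
grip_force: 59.9
```

>>> {"method": "jog_arm", "body": {"moves": [{"slide": [-30, -5, 0], "angular": [0, 0, 0], "fingers": 1}, {"slide": [-60, -12, 0], "angular": [0, 0, 0], "fingers": 1}, {"slide": [-90, -18, 0], "angular": [0, 0, 0], "fingers": 1}, {"slide": [-115, -24, 0], "angular": [0, 0, 0], "fingers": 1}, {"slide": [-135, -28, 0], "angular": [0, 0, 0], "fingers": 1}, {"slide": [-150, -32, 0], "angular": [0, 0, 0], "fingers": 1}, {"slide": [-160, -34, 0], "angular": [0, 0, 0], "fingers": 1}, {"slide": [-160, -34, 0], "angular": [0, 0, 0], "fingers": 1}, {"slide": [-160, -34, 0], "angular": [0, 0, 0], "fingers": 1}]}}

```text
clock: 27.03
tcp_pos: [0.4973, -0.2672, 0.1632]
orientation: [0.0, 0.767, 0.642, 0.0]
wrist_force: [-0.0, 0.6, -2.6]
finger_gap: 0.0108
grip_force: 59.9
```

```bash
python3 - <<'E'
from h import *
np.set_printoptions(precision=4,suppress=True)
s=get_state();o=s["orientation"];print(s["clock"],s["tcp_pos"],o,np.degrees(2*np.arctan2(o[2],o[1])),s["finger_gap"],s["wrist_force"],s["ft_torque"])
p=shot("wrist");a=shot("scene");t=shot("top")
save(p,"w11.png");save(a,"s11.png")
im=np.vstack([cv2.imread("pics/w11.png"),cv2.resize(cv2.imread("pics/s11.png")[60:280,100:420],(640,440))])
cv2.imwrite("pics/c11.png",cv2.resize(im,None,fx=.7,fy=.7))
E
```

```text
27.0333 [ 0.4973 -0.2672  0.1632] [0.0001 0.7665 0.6422 0.0002] 79.91267745042892 0.01084131117753428 [-0.0042  0.5791 -2.602 ] [-0.0222 -0.1051 -0.0125]
```

View pics/c11.png

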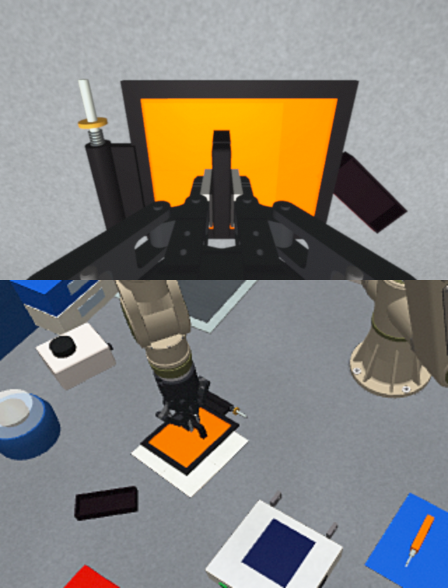

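The cover is held steadily over the wipe, and the fork lies on the mat. I'm done viewing pictures; I'll measure the panel's tilt and offset numerically from the saved wrist image.

```bash
python3 - <<'E'
from h import *
im=cv2.imread("pics/w11.png");hsv=cv2.cvtColor(im,cv2.COLOR_BGR2HSV)
p=read_camera("wrist");f=200/np.tan(np.radians(p["fovy"])/2);cy=p["cy"];cx=p["cx"]
m=cv2.inRange(hsv,(8,150,120),(28,255,255))
rows=[];
for v in range(144,300,3):
    c=np.flatnonzero(m[v]); c=c[(c>150)&(c<520)]
    if len(c): rows.append((v,c.min(),c.max()))
rows=np.array(rows);print(rows[::4].tolist())
R_=[r for r in rows if r[0]<265]
v=np.array([r[0] for r in R_])-cy;l=np.array([r[1] for r in R_])-cx;r=np.array([r[2] for r in R_])+1-cx
for sel in (v<40,v<60):
    k=np.polyfit(v[sel]/f,(r-l)[sel],1);print("ny/nz",k[0]/k[1],"level -.3125; tilt deg",np.degrees(np.arctan(-k[0]/k[1])-np.arctan(.3125)))
    print("slopes l,r",np.polyfit(v[sel],l[sel],1),np.polyfit(v[sel],r[sel],1))
bl=(hsv[:,:,2]<70)
print("top frame row at cols",[np.flatnonzero(bl[60:200,c])[0]+60 for c in (230,300,360,420,470)])
print("orange top",[np.flatnonzero(m[100:200,c])[0]+100 for c in (230,270,360,420,470)])
E
```

```text
[[144, 200, 481], [156, 202, 479], [168, 204, 477], [180, 205, 474], [192, 207, 472], [204, 209, 469], [216, 210, 467], [228, 212, 465], [240, 214, 462], [252, 216, 460], [264, 217, 457], [276, 219, 455], [288, 238, 453]]
ny/nz -0.48343173059061334 level -.3125; tilt deg 8.446571799409497
slopes l,r [   0.21890274 -110.79218236] [ -0.19959677 155.37481747]
ny/nz -0.4719300695768487 level -.3125; tilt deg 7.910009057822571
slopes l,r [   0.20937922 -110.9837987 ] [ -0.19946019 155.37650764]
top frame row at cols [np.int64(115), np.int64(115), np.int64(115), np.int64(115), np.int64(115)]
orange top [np.int64(140), np.int64(140), np.int64(140), np.int64(140), np.int64(140)]
```

>>> {"method": "jog_arm", "body": {"moves": [{"slide": [-25, -7, 0], "angular": [0, -2, 0], "fingers": 1}, {"slide": [-50, -14, 10], "angular": [0, -4, 0], "fingers": 1}, {"slide": [-63, -17.5, 30], "angular": [0, -4, 0], "fingers": 1}, {"slide": [-63, -17.5, 55], "angular": [0, -4, 0], "fingers": 1}, {"slide": [-63, -17.5, 80], "angular": [0, -4, 0], "fingers": 1}, {"slide": [-63, -17.5, 98], "angular": [0, -4, 0], "fingers": 1}, {"slide": [-63, -17.5, 108], "angular": [0, -4, 0], "fingers": 1}, {"slide": [-63, -17.5, 108], "angular": [0, -4, 0], "fingers": 1}, {"slide": [-63, -17.5, 108], "angular": [0, -4, 0], "fingers": 1}]}}

```text
clock: 27.98
tcp_pos: [0.4696, -0.3253, 0.0548]
orientation: [0.022, 0.765, 0.643, -0.027]
wrist_force: [0.1, -0.3, -2.1]
finger_gap: 0.0108
grip_force: 59.9
```

```bash
python3 st.py; python3 - <<'E'
from h import *
s=get_state();d=Rq(s["orientation"]).as_matrix();print(d.round(4).tolist())
p=shot("wrist");hsv=cv2.cvtColor(p["color"],cv2.COLOR_RGB2HSV);m=cv2.inRange(hsv,(8,150,120),(28,255,255))
for v in range(150,280,24):
    c=np.flatnonzero(m[v]);c=c[(c>150)&(c<520)];print(v,c.min(),c.max())
# wipe visible in wrist?
for c in ("top","scene"):
    q=shot(c);print(c,[(np.round(r["point"],1).tolist(),round(r["p"],2),np.round(atz(q,r["point"],.027)[:2],4).tolist()) for r in tip_of("cover_centre",q)[:2]],[(np.round(r["point"],1).tolist(),round(r["p"],2),np.round(atz(q,r["point"],.004)[:2],4).tolist()) for r in tip_of("wipe_top",q)[:2]])
E
```

```text
28.1833 [ 0.4705 -0.3265  0.0564] [ 0.5874 -0.1609 -2.7061] [0.7872 0.5444 0.5514] [ 0.109  -0.0691  0.0076]
[[0.1731, 0.9849, -0.0099], [0.9823, -0.1733, -0.0707], [-0.0713, 0.0025, -0.9975]]
150 202 480
174 205 475
198 209 470
222 212 465
246 215 461
270 219 456
top [([431.8, 174.7], 0.9, [0.4985, -0.3357])] [([314.6, 131.9], 0.57, [0.6371, 0.0014])]
scene [([232.1, 176.6], 0.93, [0.4806, -0.3281])] [([236.6, 177.3], 0.59, [0.4647, -0.3266])]
```

>>> {"method": "jog_arm", "body": {"moves": [{"slide": [-1.3, 0, 6], "angular": [0, 0, 0], "fingers": 1}, {"slide": [-1.3, 0, 12], "angular": [0, 0, 0], "fingers": 1}, {"slide": [-1.3, 0, 16], "angular": [0, 0, 0], "fingers": 1}, {"slide": [-1.3, 0, 18], "angular": [0, 0, 0], "fingers": 1}, {"slide": [-1.3, 0, 19], "angular": [0, 0, 0], "fingers": 1}, {"slide": [-1.3, 0, 19], "angular": [0, 0, 0], "fingers": 1}]}}

```text
clock: 29.03
tcp_pos: [0.4686, -0.3282, 0.0353]
orientation: [0.022, 0.766, 0.642, -0.027]
wrist_force: [-0.3, 0.3, -2.5]
finger_gap: 0.0109
grip_force: 59.9
```

```bash
python3 st.py
```

```text
29.2333 [ 0.4691 -0.3286  0.0361] [ 0.0967  0.1693 -2.9539] [0.4279 0.7284 0.2912] [ 0.092  -0.0734  0.0271]
```

>>> {"method": "jog_arm", "body": {"moves": [{"slide": [0, 0, 0.7], "angular": [0, 0, 0], "fingers": 1}, {"slide": [0, 0, 1.4], "angular": [0, 0, 0], "fingers": 1}, {"slide": [0, 0, 2], "angular": [0, 0, 0], "fingers": 1}, {"slide": [0, 0, 2], "angular": [0, 0, 0], "fingers": 1}]}}

```text
clock: 29.57
tcp_pos: [0.4688, -0.3285, 0.0338]
orientation: [0.022, 0.766, 0.642, -0.027]
wrist_force: [1.3, -0.7, -3.4]
finger_gap: 0.0107
grip_force: 59.9
```

```bash
python3 st.py
```

```text
29.7667 [ 0.4689 -0.3286  0.0339] [-0.2488  0.1867 -2.8134] [0.5351 0.5625 0.2246] [ 0.0962 -0.0726 -0.0199]
```

>>> {"method": "jog_arm", "body": {"moves": [{"slide": [0, 0, 0.7], "angular": [0, 0, 0], "fingers": 1}, {"slide": [0, 0, 1.4], "angular": [0, 0, 0], "fingers": 1}, {"slide": [0, 0, 2], "angular": [0, 0, 0], "fingers": 1}, {"slide": [0, 0, 2], "angular": [0, 0, 0], "fingers": 1}]}}

```text
clock: 30.1
tcp_pos: [0.469, -0.3287, 0.0321]
orientation: [0.023, 0.766, 0.642, -0.027]
wrist_force: [-0.3, 0.6, -0.6]
finger_gap: 0.0107
grip_force: 60.3
```

```bash
python3 st.py
```

```text
30.3 [ 0.469  -0.3287  0.0321] [ 0.1386  1.5206 -0.3399] [0.0907 0.2809 0.4786] [ 0.1857 -0.011  -0.0171]
```

>>> {"method": "jog_arm", "body": {"moves": [{"slide": [0, 0, 0.5], "angular": [0, 0, 0], "fingers": 1}, {"slide": [0, 0, 1], "angular": [0, 0, 0], "fingers": 1}, {"slide": [0, 0, 1], "angular": [0, 0, 0], "fingers": 1}]}}

```text
clock: 30.55
tcp_pos: [0.469, -0.3287, 0.0319]
orientation: [0.023, 0.766, 0.642, -0.027]
wrist_force: [-1.8, 3.3, 7.5]
finger_gap: 0.0103
grip_force: 61.3
```

```bash
python3 st.py
```

```text
30.75 [ 0.469  -0.3287  0.032 ] [-1.5203  3.45    7.2877] [0.1971 0.9462 0.192 ] [ 0.5107  0.3676 -0.0707]
```

The cover is firmly down and flat. Releasing and retracting.

>>> {"method": "jog_arm", "body": {"moves": [{"slide": [0, 0, -0.8], "angular": [0, 0, 0], "fingers": 1}, {"slide": [0, 0, -0.8], "angular": [0, 0, 0], "fingers": 0.8}, {"slide": [0, 0, -0.8], "angular": [0, 0, 0], "fingers": 0.5}, {"slide": [0, 0, -0.8], "angular": [0, 0, 0], "fingers": 0.2}, {"slide": [0, 0, -0.8], "angular": [0, 0, 0], "fingers": 0}, {"slide": [0, 0, -3], "angular": [0, 0, 0], "fingers": 0}, {"slide": [0, 0, -15], "angular": [0, 0, 0], "fingers": 0}, {"slide": [0, 0, -45], "angular": [0, 0, 0], "fingers": 0}, {"slide": [0, 0, -85], "angular": [0, 0, 0], "fingers": 0}, {"slide": [0, 0, -125], "angular": [0, 0, 0], "fingers": 0}]}}

```text
clock: 31.58
tcp_pos: [0.4694, -0.3194, 0.156]
orientation: [0.021, 0.766, 0.642, -0.027]
wrist_force: [0.9, -0.5, -0.3]
finger_gap: 0.0853
grip_force: 0.0
```

>>> {"method": "jog_arm", "body": {"moves": [{"slide": [0, 0, -30], "angular": [0, 4, 0], "fingers": 0}, {"slide": [0, 0, -60], "angular": [0, 4, 0], "fingers": 0}, {"slide": [0, 0, -60], "angular": [0, 4, 0], "fingers": 0}, {"slide": [0, 0, -60], "angular": [0, 4, 0], "fingers": 0}]}}

```text
clock: 31.92
tcp_pos: [0.4721, -0.3171, 0.2177]
orientation: [0.002, 0.766, 0.643, 0.0]
wrist_force: [0.2, 0.2, 0.1]
finger_gap: 0.0856
grip_force: 0.0
```

```bash
python3 - <<'E'
from h import *
np.set_printoptions(precision=4,suppress=True)
s=get_state();print(s["clock"],s["tcp_pos"],s["finger_gap"],s["wrist_force"])
p=shot("wrist");hsv=cv2.cvtColor(p["color"],cv2.COLOR_RGB2HSV)
def quad(m,z):
    c=max(cv2.findContours(m,cv2.RETR_EXTERNAL,cv2.CHAIN_APPROX_NONE)[0],key=cv2.contourArea)
    q=cv2.approxPolyDP(c,.03*cv2.arcLength(c,True),True)[:,0];return np.array([atz(p,u,z)[:2] for u in q])
Q=quad(cv2.inRange(hsv,(8,150,120),(28,255,255)),.009);print("orange",Q,np.linalg.norm(Q-np.roll(Q,1,0),axis=1))
for t,z in dict(cover_centre=.0065,cover_handle=.037,wipe_top=.004).items(): print(t,[(round(r["p"],2),atz(p,r["point"],z)) for r in tip_of(t,p)[:2]])
a=shot("scene");t=shot("top")
for c in(a,t):
    for k,z in dict(tool_grip=.015,gel_comb=.004,stain_tray=0).items(): print(k,[(round(r["p"],2),atz(c,r["point"],z)[:2]) for r in tip_of(k,c)[:3]])
E
```

```text
31.9167 [ 0.4721 -0.3171  0.2177] 0.08561030991567495 [0.1925 0.2293 0.0536]
orange [[ 0.4238 -0.2619]
 [ 0.4047 -0.3769]
 [ 0.5373 -0.3993]
 [ 0.5566 -0.2854]] [0.1348 0.1166 0.1345 0.1155]
cover_centre [(0.63, array([ 0.4787, -0.3345,  0.0065]))]
cover_handle [(0.85, array([ 0.4666, -0.3316,  0.037 ]))]
wipe_top []
tool_grip [(0.65, array([0.6661, 0.2444])), (0.59, array([0.2213, 0.3399])), (0.49, array([0.4571, 0.2424]))]
gel_comb [(0.83, array([0.4789, 0.3692])), (0.22, array([0.4998, 0.0706]))]
stain_tray [(0.88, array([ 0.6901, -0.3984])), (0.67, array([0.5092, 0.2445])), (0.3, array([0.5081, 0.0704]))]
tool_grip [(0.7, array([0.2189, 0.3403])), (0.65, array([0.4611, 0.2473])), (0.62, array([0.6553, 0.2352]))]
gel_comb [(0.78, array([0.4647, 0.3783])), (0.6, array([0.4601, 0.2983]))]
stain_tray [(0.95, array([ 0.6934, -0.4063]))]
```

```bash
python3 -c "
from workcell import *
print(hand_in())"
```

```text
the job is handed in; nothing more can be done
None
```

The job is handed in at about 32 s with no verdict returned: the bar was pushed in with about 6 N at most and lifted out over its lug, the fork is back on the blue mat, the cover measures flat, handle up, on the wipe (centre about 11 mm off the wipe's middle), the comb and staining tray measured as unmoved and the tube rack was not re-measured, but I viewed 12 pictures, two over the limit of 10.

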